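Tip the standing lure case flat in the tackle box and shut the lid

TASK

The flip-top lid of the red tackle box cannot shut because the slim blue-and-white lure case stands on end in the yellow-lined bay. Push the case near its top with the fingertips so that it topples lengthwise along the bay, away from the end wall it stands next to, and lies flat on the yellow lining clear of the little green-capped tub at the other end; then push the lid over with the fingertips until it is fully shut. Do not pinch, lift or shove the case hard, and leave all the other things where they are.

Things in the scene. Friction and masses are not known exactly. Their poses are not given: they have to be found in the camera images.
- tackle_box: Red plastic tackle box, fixed, open at the top, 248 (x) x 174 (y) x 62 mm high to the rim, walls 4 mm. Origin: centre of its underside; x along its length, y to the front, where a black carry handle sticks out 25 mm at 30 mm height. The lid's hinge runs along the top of the back (-y) wall. A yellow-lined bay runs along the front; three small cells at the back hold spool, float and tin.
- bay (a point): Centre of the yellow-lined bay's floor, at (0, +44, +7) mm in the box's frame, axes as the box. The bay is 240 mm long (x) and 78 mm wide (y); a low red partition, its top 26 mm above the table, parts it from the cells at the back (their floors 4 mm above the table).
- lure_case: Slim rigid lure case, one broad side blue, one white, about 70 g, standing loose on end in the yellow bay near either end of it, about 90 mm from the box's middle. 26 mm thick (own x, roughly along the bay), 50 wide (own y), 105 tall (own z); its top is 112 mm above the table. Origin: centre of its foot. Pushed high it tips and falls by itself after some 15 degrees; pushed low it slides.
- case_mid (a point): Centre of the lure case, 52.5 mm above its foot; axes as the case. It is 20 mm above the table when the case lies flat on the yellow lining.
- lid (a joint): Flip-top lid's hinge (rad): 0 shut, grows as it opens, stop at 1.85, starts at 1.5 to 1.75. Slight friction: the lid (150 g) stays put above about 1.1 and drops shut by itself below about 1.0. A red shell 248 mm long, 174 mm from hinge to free edge; its flat outer face lies 22 mm outside the hinge plane and looks to the box's -y side when open.
- lid_hinge (a point): Middle of the lid's hinge line, at x = 0, y = -87 mm, z = 62 mm in the box's frame (top of the back wall); fixed, axes as the box, hinge axis along x.
- lid_edge (a point): Middle of the lid's free edge, 174 mm from the hinge and halfway (11 mm) through its depth; moves with the lid: own y from hinge to free edge, own z to its outer face. Two black latches, 26 mm wide, 85 mm to either side of it, stick out of the edge by 6 mm.
- shot_tub: Small clear tub of lead shot with green cap, diameter 41, height 40 mm, standing loose in the yellow bay at the end opposite to the lure case. Origin: centre of its underside. Not to be moved.
- spool: Black plastic line spool, diameter 56, height 26 mm, lying in a cell of the box. Origin: centre of its underside. Not to be moved.
- float_mid (a point): Centre of the orange ball float, diameter 38 mm, with a thin white 58 mm stem, lying in the middle cell of the box. Not to be moved.
- hook_tin: Round steel hook tin with brass lid, diameter 50, height 18 mm, in a cell of the box. Origin: centre of its underside. Not to be moved.
- reel: Silver fishing reel, about 80 x 90 x 61 mm high, standing on its foot on the table. Origin: centre of its underside. Not to be moved.
- hook_scale: Stainless steel spring scale with hook, 180 x 26 x 14 mm, lying on the table. Origin: underside of its body's middle; x towards the hook. Not to be moved.
- pliers: Green-handled pliers, 155 x 60 x 12 mm, lying on the table. Origin: under the pivot. Not to be moved.
- mug: Blue mug, diameter 80, height 88 mm, on the table. Origin: centre of its underside. Not to be moved.

How it is judged:
By the outcome, as a careful person would: the job done as asked, in the order asked, and still so for the second after the job is handed in, with the robot touching nothing.
It also fails if it takes over 48 s, if anything falls off the work surface, if the arm or the gripper's body presses on something with over 40 N, if the wrist force passes 120 N, or if a joint passes its speed limit or range.

ROBOT

A 6-joint arm with a two-finger parallel gripper is mounted at the origin on the work surface. World frame = base frame: x ahead of the robot, y to its left, z up, the work surface at z = 0. Lengths are in m, angles in degrees, forces in N, time in s.
With the tool pointing down it reaches from about 0.4 to 0.825 m from the base axis. Payload 7 kg.
Tool frame: the origin (TCP) lies between the finger pads; the fingertips stand 25 mm ahead of it and the grasp point (between the pads) lies 6 mm ahead of it; z points along the fingers, y is the line along which they close (so a half turn about z gives the same grasp; the last joint's range is limited). The gripper opens to 88 mm and grips with 3 to 60 N. Pads are 19 mm wide; open, the fingers measure 130 mm over their backs; the gripper's body (78 mm by 193 mm) begins 47 mm behind the grasp point.
Start: joints at [-53.05, 20.546, 0.682, 0, -70.136, -16.507], TCP at [0.236, -0.632, 0.214] pointing down, gripper open.
Joint ranges: [-176.03, 176.03], [-82.01, 121.73], [-58.28, 71.71], [-173.87, 95.51], [-174.79, -0.11], [-173.66, 173.66]. Speed limits (degrees/s): [136.94, 136.94, 172.46, 180, 180, 180].

INTERFACE

Orientations are given as [roll, pitch, yaw] about the fixed x, y, z axes, in that order (R = Rz(yaw) Ry(pitch) Rx(roll)).
In Python, from plant import r gives the robot as it stands.
- The arm moves only by the shell command python3 -m crank 'ROWS' [FORCE]. ROWS is JSON, a list of rows, each a list of 3 entries, a list of its own where there are three numbers: the turn, a rotation vector about the tool's x, y, z in degrees, then the shift along the tool's x, y, z in cm, then the closure, from -1 (fully open) to 1 (shut). In form: [[[wx, wy, wz], [dx, dy, dz], fingers], ...]. A call has 1 to 8 rows; each row shifts and turns the commanded pose from where the row before left it, along the tool's axes as they then stand; what a row does not reach is not made up. A row lasts 1/10 s, in which the tool goes at most 50 mm and 8.59 degrees, less where a joint would pass 70% of its speed; a pose out of reach is approached as far as the arm can. A call with a gripper value outside its range is refused whole. The fingers move at their own pace and stop on an object; FORCE is the grip in N (left out, the last holds). Time passes only in rows, so rows that do not move let the fingers close. It gives the time, the measured TCP pose, the force, the opening and the grip force at its end, in the units of the state.
- r.get_state(): the state, without advancing time (a new reading comes with each control period).
- r.capture(name): name is "scene" or "top"; returns a dict with "color" (400x640x3 uint8, red, green, blue), "range_z" (400x640 float32, m along the optical axis (not along the pixel's ray), 0 where there is no reading), "intrinsics" (3x3 intrinsics, pixels), "k1" (the pictures are not rectified: a ray, as slopes to the right and down, at radius r is drawn at 1 + k1 r^2 times it, then the intrinsics apply), "world_from_camera" (4x4, takes a point from camera to world coordinates). Camera axes: x right, y down, z forward; pixel columns grow to the right and rows downward; lengths in m; the calibration is good to about 2 mm. A picture is of the moment at which its call begins.
- r.close_job(): hands the job in; it is judged then, once.
The state is a dict: "time_s": time; "joints": joint angles; "qd": joint speeds; "joint_torque": joint torques, N m; "tcp_pos": TCP position; "eef_rot": TCP orientation; "contact_force": force on the tool from outside, world axes, zero at the start; "moment": the same for the moment, N m; "gripper_width": finger opening in m; "gripper_force": force on a finger pad.
Only numpy, scipy, OpenCV 4.12 (cv2) and the standard library are available. Lean on these libraries where they do the work, as an engineer would, in place of code of your own. Each camera call takes 0.05 s, during which the arm holds its last target. There are 200 camera calls.

## Working session

There is one attempt and no reset: what is moved stays moved. The work goes in short steps, Python scripts to look and compute and a shell command to move; the robot and the scene stay as the last step left them, time stands still between calls to the robot, and variables do not carry over. Pictures are saved under pics/ and viewed, at most 10 in all, crops included, and the job is handed in when it is done.

```bash
mkdir -p pics
cat > h.py <<'E'
import numpy as np, cv2
from plant import r
def cap(n):
    c=r.capture(n); K=np.array(c["intrinsics"]); k1=c["k1"]; Z=c["range_z"]
    h,w=Z.shape
    u,v=np.meshgrid(np.arange(w),np.arange(h))
    p=cv2.undistortPoints(np.stack([u,v],-1).reshape(-1,1,2).astype(np.float64),K,np.array([k1,0,0,0,0.])).reshape(h,w,2)
    P=np.concatenate([p*Z[...,None],Z[...,None]],-1)
    T=np.array(c["world_from_camera"]); W=P@T[:3,:3].T+T[:3,3]
    W[Z==0]=np.nan
    return c["color"],W
def save(img,f): cv2.imwrite(f,img[...,::-1])
E
python3 - <<'E'
from h import *
out={}
for n in("scene","top"):
    c,W=cap(n); save(c,f"pics/{n}0.png"); np.savez(f"{n}0.npz",c=c,W=W)
print(r.get_state())
E
```

```text
{'time_s': 0.1, 'joints': array([-5.30510342e+01,  2.05878470e+01,  6.40053193e-01, -1.99334968e-02,
       -7.01356646e+01, -1.65089168e+01]), 'qd': array([ 0.11555502, -0.04930506,  0.03242547,  0.06575673,  0.06506891,
       -0.03857148]), 'joint_torque': array([-2.53629754e-03, -5.84164274e+01,  2.93748200e+01,  7.01565519e+00,
        1.00851417e-02, -4.03062415e-05]), 'tcp_pos': array([ 0.23558001, -0.63207226,  0.21271148]), 'eef_rot': array([ 1.79914657e+02, -5.75110927e-03, -1.59566734e+02]), 'contact_force': array([-0.24807311, -0.52672764, -0.4942337 ]), 'moment': array([ 0.01809669, -0.02801165, -0.04869511]), 'gripper_force': 0.0, 'gripper_width': 0.08767874719573782}
```

View pics/top0.png

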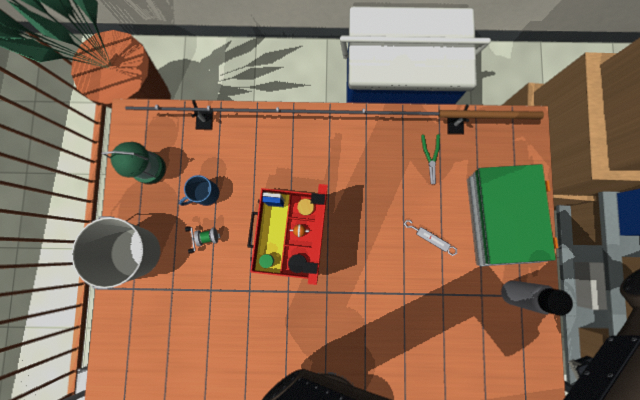

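View pics/scene0.png

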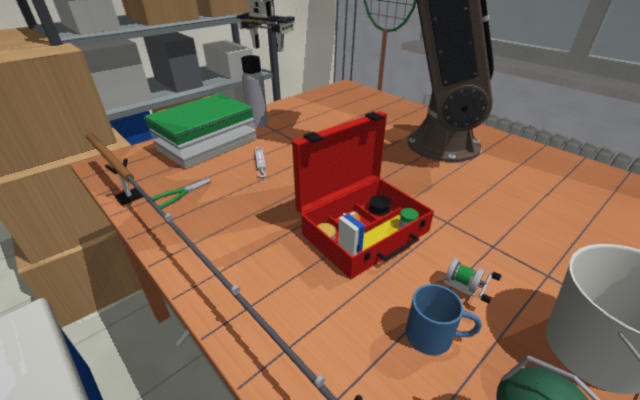

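The top view shows the box at about (288,232), its front facing left (world +y). The lure case is at (272,199) at the far end, the tub at (266,260) at the near end, and the lid is open on the right at about (318,232). The scene view confirms the case standing (350,232) with its white face toward the camera.

```bash
cat > m.py <<'E'
from h import *
def box_fit(c,W):
    red=(c[...,0]>110)&(c[...,1]<50)&(c[...,2]<60)
    return red
if __name__=="__main__":
    for n in("top","scene"):
        d=np.load(f"{n}0.npz"); c=d["c"].astype(int);W=d["W"]
        near=(W[...,0]>.3)&(W[...,0]<1)&(abs(W[...,1])<.35)
        red=(c[...,0]>2.5*c[...,1])&(c[...,0]>80)&(c[...,1]<60)&near
        z=W[...,2]
        rim=red&(abs(z-.062)<.006); lid=red&(z>.09)
        print(n,"rim",rim.sum(),"lid",lid.sum())
        for nm,m in(("rim",rim),("lid",lid)):
            if m.sum()>10:
                p=W[m]; print(nm,p.min(0).round(3),p.max(0).round(3)); print(cv2.minAreaRect(p[:,:2].astype(np.float32)*1000))
        hi=near&(abs(z-.112)<.006)&~red&(W[...,1]>-.2)
        col={"blue":(c[...,2]>1.3*c[...,0])&(c[...,2]>90),"white":(c.min(-1)>150),"green":(c[...,1]>1.5*c[...,0])&(c[...,1]>1.5*c[...,2])}
        for k,m in col.items():
            m=m&near&(z>.02)
            if k!="green": m&=(z<.125)
            nl,l,st,ce=cv2.connectedComponentsWithStats(m.astype(np.uint8))
            for i in range(1,nl):
                if st[i,4]>12:
                    p=W[l==i]; print(k,st[i],p.min(0).round(3),p.max(0).round(3),np.median(p,0).round(3))
        m=hi; nl,l,st,ce=cv2.connectedComponentsWithStats(m.astype(np.uint8))
        for i in range(1,nl):
            if st[i,4]>12:
                p=W[l==i]; print("hi",st[i],p.mean(0).round(3),cv2.minAreaRect(p[:,:2].astype(np.float32)*1000))
E
python3 m.py
python3 - <<'E'
from h import *
for n,(x,y,w,h) in {"top":(230,170,120,120),"scene":(280,95,170,190)}.items():
    c=np.load(f"{n}0.npz")["c"]; f=4 if n=="top" else 3
    save(cv2.resize(c[y:y+h,x:x+w],None,fx=f,fy=f,interpolation=cv2.INTER_CUBIC),f"pics/{n}crop.png")
E
```

```text
top rim 224 lid 767
rim [0.397 0.053 0.056] [0.652 0.222 0.068]
((525.420654296875, 130.51510620117188), (165.0655059814453, 245.73794555664062), 84.97775268554688)
lid [0.394 0.008 0.091] [0.638 0.049 0.246]
((516.1437377929688, 35.911048889160156), (36.96501922607422, 245.2462615966797), 84.80504608154297)
blue [208 182   3  15  19] [0.624 0.342 0.085] [0.665 0.349 0.093] [0.644 0.345 0.088]
blue [263 196  17   7  97] [0.606 0.14  0.107] [0.624 0.186 0.119] [0.614 0.163 0.113]
white [263 193  17   5  53] [0.621 0.141 0.109] [0.632 0.186 0.116] [0.626 0.163 0.113]
white [298 226   2  11  16] [0.515 0.087 0.029] [0.545 0.09  0.046] [0.533 0.089 0.041]
white [210 231   4  10  23] [0.498 0.336 0.055] [0.524 0.346 0.065] [0.51 0.34 0.06]
green [259 254  15  14 152] [0.422 0.162 0.034] [0.46  0.202 0.054] [0.441 0.181 0.048]
hi [276 107   3   5  13] [0.878 0.155 0.115] ((878.76611328125, 154.7244110107422), (11.663076400756836, 6.430282115936279), 0.06719379127025604)
hi [362 109   3   5  13] [ 0.877 -0.095  0.112] ((878.2636108398438, -94.82794189453125), (13.195267677307129, 5.82970237
[... 802 characters left out ...]
2 0.344 0.062] [0.521 0.339 0.059]
green [401 208  17  14 182] [0.406 0.149 0.026] [0.464 0.199 0.048] [0.445 0.18  0.045]
hi [165 214   8   7  38] [ 0.881 -0.096  0.112] ((880.1349487304688, -95.81525421142578), (12.992034912109375, 9.84048080444336), 5.498405933380127)
hi [339 214  26  19 245] [0.623 0.163 0.11 ] ((621.890625, 161.45333862304688), (50.04838943481445, 26.720977783203125), 86.12614440917969)
hi [231 286  10   9  55] [0.881 0.154 0.112] ((880.5426025390625, 153.17196655273438), (6.52847957611084, 13.743124008178711), 82.78993225097656)
hi [314 374   8  11  18] [0.883 0.349 0.114] ((881.4197387695312, 349.1654357910156), (1.64203679561615, 12.737688064575195), 88.319580078125)
```

View pics/topcrop.png

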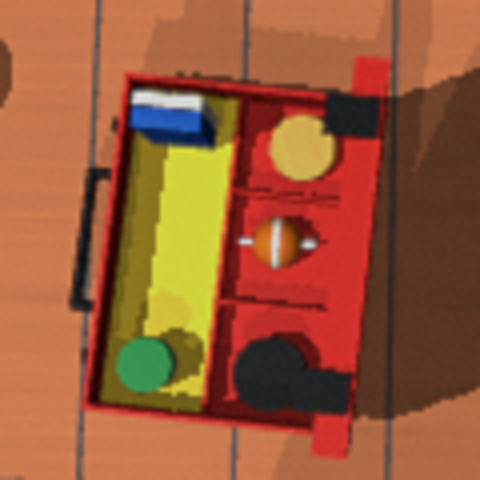

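The box centre is at about (525,126) mm with a yaw of about -5°. The case sits at box (+90,+45) and the tub at (-89,+47), both matching the given sizes. The toppled case should end at about x=-28 in the box frame, well clear of the tub. I'll close the fingers, raise the tool and align it with the box.

```bash
python3 -m crank '[[[0,0,8.5],[0,0,-5],1],[[0,0,8.5],[0,0,-5],1],[[0,0,8.5],[0,0,-5],1],[[0,0,0],[-1.9,4.4,0],1],[[0,0,0],[-1.9,4.4,0],1],[[0,0,0],[-1.9,4.4,0],1],[[0,0,0],[-1.9,4.4,0],1],[[0,0,0],[-1.9,4.4,0],1]]'
python3 - <<'E'
import numpy as np
W=np.load("scene0.npz");c=W["c"].astype(int);W=W["W"]
red=(c[...,0]>2.5*c[...,1])&(c[...,0]>60)&(c[...,1]<60)&(W[...,2]>.1)&(W[...,2]<.235)&(abs(W[...,1])<.2)&(W[...,0]<.7)
a=np.deg2rad(-5.1);o=np.array([.5253,.1258,0]);R=np.array([[np.cos(a),-np.sin(a),0],[np.sin(a),np.cos(a),0],[0,0,1]])
B=(W[red]-o)@R
# inner floor plane vs z
m=abs(B[:,0])<.09
for z0 in(.11,.13,.15,.17,.19,.21,.225):
    q=B[m&(abs(B[:,2]-z0)<.008)]; print(z0,len(q),np.median(q[:,1]).round(4),np.percentile(q[:,1],[5,95]).round(4))
d=np.load("top0.npz");W=d["W"];c=d["c"].astype(int)
B=(W-o)@R
m=(B[...,2]>.21)&(abs(B[...,0])<.05)&(abs(B[...,1])<.2)
print(B[m][:,1:].min(0),B[m][:,1:].max(0))
E
```

```text
time_s: 0.9
tcp_pos: [0.3501, -0.4199, 0.3633]
eef_rot: [180.0, -0.0, 174.9]
contact_force: [1.5, -0.9, 0.5]
gripper_width: 0.0292
gripper_force: 0.0
0.11 326 -0.1081 [-0.1097 -0.1065]
0.13 352 -0.1082 [-0.1095 -0.1067]
0.15 362 -0.1082 [-0.1098 -0.1067]
0.17 378 -0.1083 [-0.11   -0.1068]
0.19 408 -0.1087 [-0.1103 -0.1069]
0.21 394 -0.109 [-0.1105 -0.1074]
0.225 92 -0.1091 [-0.1105 -0.1071]
[-0.10882473  0.21636468] [-0.08687573  0.24155981]
```

```bash
python3 -m crank '[[[0,0,0],[-2,4.5,0],1],[[0,0,0],[-2,4.5,0],1],[[0,0,0],[-2,4.5,0],1],[[0,0,0],[-2,4.5,0],1],[[0,0,0],[-2,4.5,0],1],[[0,0,0],[-2,4.5,0],1],[[0,0,0],[-2,4.5,0],1],[[0,0,0],[-2,4.5,0],1]]'
python3 -m crank '[[[0,0,0],[-2,4.5,0],1],[[0,0,0],[-2,4.5,0],1],[[0,0,0],[-2,4.5,0],1],[[0,0,0],[-2,4.5,0],1],[[0,0,0],[-1,4,0],1],[[0,0,0],[0,0,0],1]]'
```

```text
time_s: 1.7
tcp_pos: [0.5412, -0.0751, 0.3636]
eef_rot: [180.0, 0.0, 175.0]
contact_force: [1.8, -1.4, 0.7]
gripper_width: 0.0005
gripper_force: 0.0
time_s: 2.3
tcp_pos: [0.6507, 0.1386, 0.3605]
eef_rot: [-179.9, -0.2, 175.1]
contact_force: [1.2, 0.1, -0.9]
gripper_width: 0.0002
gripper_force: 0.0
```

```bash
python3 -m crank '[[[0,0,0],[-0.9,2.1,0],1],[[0,0,0],[0,0,4.5],1],[[0,0,0],[0,0,4.5],1],[[0,0,0],[0,0,4.5],1],[[0,0,0],[0,0,4.5],1],[[0,0,0],[0,0,4],1],[[0,0,0],[0,0,2],1],[[0,0,0],[0,0,0],1]]'
python3 - <<'E'
from h import *
c,W=cap("scene"); s=c[95:285,280:450]; save(cv2.resize(s,None,fx=3,fy=3),"pics/pre.png")
E
```

```text
time_s: 3.1
tcp_pos: [0.6583, 0.1528, 0.1195]
eef_rot: [-179.8, -0.4, 174.9]
contact_force: [0.0, 0.6, 0.4]
gripper_width: 0.0001
gripper_force: 0.0
```

View pics/pre.png

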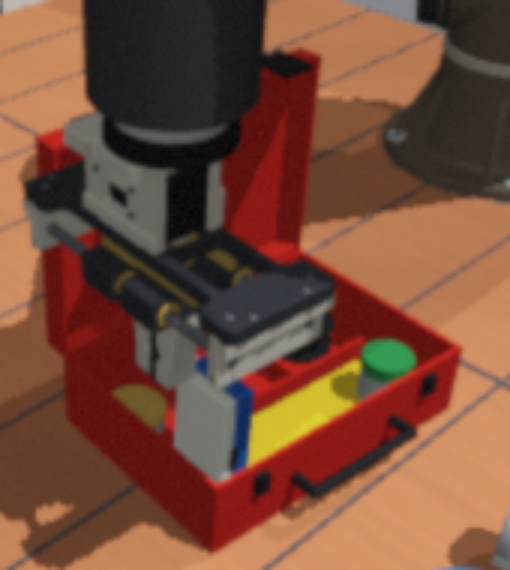

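The view shows the case still standing at (205,425). The fingers at (165,360) look off to its left, so I'll check by projection and depth.

Run:
```python
from h import *
s=r.get_state();print(s["tcp_pos"],s["eef_rot"])
for n in("scene","top"):
    k=r.capture(n);T=np.linalg.inv(np.array(k["world_from_camera"]))
    P=np.array([s["tcp_pos"]+[0,0,-.025],s["tcp_pos"],[.619,.163,.112],[.632,.163,.112]])
    q=P@T[:3,:3].T+T[:3,3]
    u,_=cv2.projectPoints(q,np.zeros(3),np.zeros(3),np.array(k["intrinsics"]),np.array([k["k1"],0,0,0,0.]))
    u=u.reshape(-1,2);print(n,u.round(1).tolist())
    if n=="scene": print(((u-[280,95])*3).round().tolist())
c,W=cap("scene")
for (x,y) in [(175,360),(165,380),(145,350),(195,430),(210,400),(215,460),(260,345)]:
    print((x,y),W[95+y//3,280+x//3].round(3))
```

```text
[0.65987067 0.15334023 0.12223309] [-1.79888061e+02 -1.56372927e-01  1.74930921e+02]
scene [[334.4, 233.5], [334.7, 223.6], [352.8, 220.9], [348.2, 223.8]]
[[163.0, 415.0], [164.0, 386.0], [218.0, 378.0], [205.0, 386.0]]
top [[275.7, 184.2], [274.6, 182.7], [271.1, 197.5], [271.3, 193.0]]
(175, 360) [0.668 0.169 0.157]
(165, 380) [0.675 0.169 0.147]
(145, 350) [0.673 0.148 0.156]
(195, 430) [0.634 0.158 0.072]
(210, 400) [0.634 0.17  0.106]
(215, 460) [0.635 0.177 0.059]
(260, 345) [0.678 0.24  0.214]
```

Run:
```python
from h import *
c,W=cap("scene")
for x in(330,334,338):
  for y in range(212,240,3): print((x,y),W[y,x].round(3),c[y,x])
```

```text
(330, 212) [0.673 0.153 0.157] [27 27 27]
(330, 215) [0.674 0.154 0.151] [44 42 41]
(330, 218) [0.672 0.153 0.143] [44 38 38]
(330, 221) [0.568 0.046 0.012] [94 18 16]
(330, 224) [0.569 0.047 0.004] [103  56  30]
(330, 227) [0.59  0.069 0.02 ] [108  88  40]
(330, 230) [0.596 0.076 0.019] [110  89  41]
(330, 233) [0.604 0.084 0.02 ] [108  88  41]
(330, 236) [0.611 0.092 0.02 ] [105  80  39]
(330, 239) [0.65  0.131 0.061] [100  20  16]
(334, 212) [0.675 0.165 0.165] [103 102  96]
(334, 215) [0.674 0.164 0.157] [104 104  98]
(334, 218) [0.677 0.168 0.154] [105 105  98]
(334, 221) [0.675 0.166 0.145] [105  99  94]
(334, 224) [0.568 0.06  0.012] [97 23 20]
(334, 227) [0.57  0.062 0.004] [104  58  29]
(334, 230) [0.59  0.083 0.021] [109  87  42]
(334, 233) [0.598 0.09  0.02 ] [107  77  36]
(334, 236) [0.597 0.09  0.01 ] [101  62  59]
(334, 239) [0.597 0.09  0.002] [100  29  27]
(338, 212) [0.669 0.17  0.165] [94 93 88]
(338, 215) [0.668 0.17  0.157] [96 93 88]
(338, 218) [0.667 0.168 0.149] [98 97 91]
(338, 221) [0.667 0.169 0.142] [111  87  81]
(338, 224) [0.569 0.075 0.021] [124  58  54]
(338, 227) [0.57  0.076 0.014] [100  62  58]
(338, 230) [0.632 0.136 0.079] [114  72  68]
(338, 233) [0.632 0.136 0.07 ] [148  87  82]
(338, 236) [0.632 0.137 0.063] [155  92  85]
(338, 239) [0.631 0.136 0.053] [117 105 100]
```

Run:
```python
from h import *
c,W=cap("scene"); s=c[165:255,280:400]; save(cv2.resize(s,None,fx=6,fy=6,interpolation=cv2.INTER_CUBIC),"pics/fing.png")
st=r.get_state();print(st["tcp_pos"],st["gripper_width"],st["joints"])
near=(abs(W[...,0]-.66)<.04)&(abs(W[...,1]-.16)<.06)&(W[...,0]>.64)
z=W[...,2][near]; print(np.histogram(z[~np.isnan(z)],bins=np.arange(0,.3,.01)))
```

```text
[0.66167028 0.15449175 0.12555374] 0.0006394955595285861 [ 2.95476735e+01  2.43678950e+01 -5.41307378e+00  1.71940034e-02
 -6.00451590e+01 -1.24607555e+02]
(array([224, 124, 127, 123, 136, 147,  74,   0,   0,   0,   0,   0,   0,
         4,  77,  89,  83,  65,  29,   3,  27, 146, 455, 223, 536, 282,
       220, 223, 141]), array([0.  , 0.01, 0.02, 0.03, 0.04, 0.05, 0.06, 0.07, 0.08, 0.09, 0.1 ,
       0.11, 0.12, 0.13, 0.14, 0.15, 0.16, 0.17, 0.18, 0.19, 0.2 , 0.21,
       0.22, 0.23, 0.24, 0.25, 0.26, 0.27, 0.28, 0.29]))
```

View pics/fing.png

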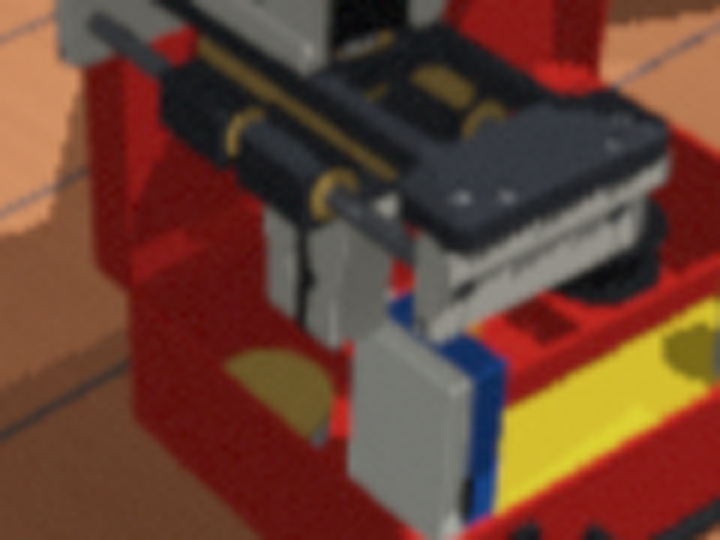

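The enlarged picture shows the closed fingertips ending at (330,345) in the crop, at about z=0.14. That is about 40 mm higher than the reported TCP implies. I'll let it settle and measure again.

```bash
python3 -m crank '[[[0,0,0],[0,0,0],1],[[0,0,0],[0,0,0],1],[[0,0,0],[0,0,0],1],[[0,0,0],[0,0,0],1],[[0,0,0],[0,0,0],1]]'
cat > tip.py <<'E'
from h import *
s=r.get_state();c,W=cap("scene");t=s["tcp_pos"]
near=(abs(W[...,0]-t[0])<.045)&(abs(W[...,1]-t[1])<.05)&(abs(W[...,2]-t[2])<.12)&(c.astype(int).max(-1)-c.astype(int).min(-1)<35)&(W[...,0]>.645)
p=W[near]; z=p[:,2]; print(t.round(4),s["eef_rot"].round(1),s["contact_force"].round(1)); lo=np.percentile(z,1); q=p[z<lo+.03]
print("n",len(p),"zmin",z.min(),lo,"low part",q.min(0).round(3),q.max(0).round(3),q.mean(0).round(3))
E
python3 tip.py
```

```text
time_s: 3.9
tcp_pos: [0.6607, 0.1542, 0.1236]
eef_rot: [180.0, 0.0, 174.9]
contact_force: [0.2, 0.3, -0.7]
gripper_width: 0.0005
gripper_force: 0.0
[0.6607 0.1542 0.1236] [180.    0.  174.9] [ 0.2  0.3 -0.7]
n 1294 zmin 0.13870172600589498 0.14114948579414213 low part [0.652 0.136 0.139] [0.675 0.174 0.171] [0.669 0.16  0.155]
```

```bash
python3 -m crank '[[[0,0,0],[0.5,0.4,0],1],[[0,0,0],[0.5,0,0],1],[[0,0,0],[0.5,0,0],1],[[0,0,0],[0.4,0,0],1],[[0,0,0],[0.4,0,0],1],[[0,0,0],[0.4,0,0],1],[[0,0,0],[0.4,0,0],1]]'; python3 tip.py
python3 - <<'E'
from h import *
c,W=cap("scene"); s=c[165:255,280:400]; save(cv2.resize(s,None,fx=6,fy=6,interpolation=cv2.INTER_CUBIC),"pics/fing2.png")
E
```

```text
time_s: 4.65
tcp_pos: [0.6299, 0.1608, 0.1236]
eef_rot: [180.0, 0.0, 174.9]
contact_force: [0.1, -0.2, 0.9]
gripper_width: 0.0003
gripper_force: 0.0
[0.6299 0.1608 0.1236] [180.    0.  174.9] [ 0.1 -0.2  0.9]
n 705 zmin 0.2043368163722415 0.20658822301932983 low part [0.645 0.111 0.204] [0.674 0.21  0.237] [0.663 0.166 0.221]
```

View pics/fing2.png

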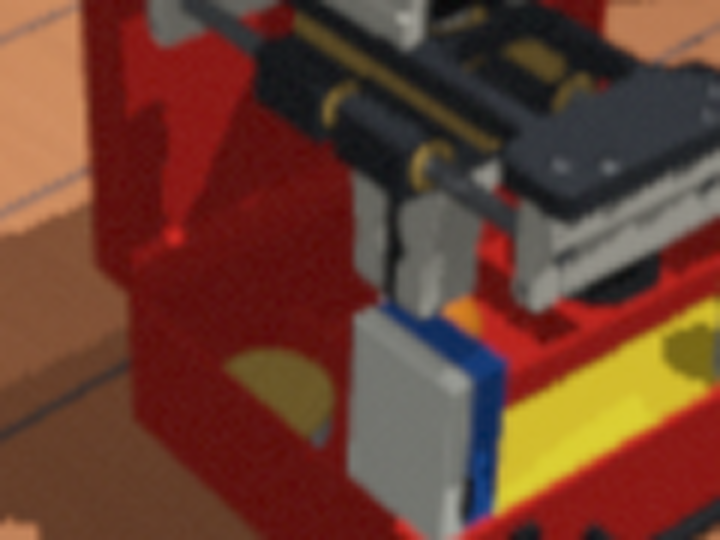

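The fingertips passed over the case and it has not moved. The real tip is therefore about 40 mm above the reported one (tip z ≈ TCP z + 15 mm). I'll back off, go lower and push.

```bash
python3 -m crank '[[[0,0,0],[-1.6,0,0],1],[[0,0,0],[-1.6,0,0],1],[[0,0,0],[0,0,0],1],[[0,0,0],[0,0,0],1],[[0,0,0],[0,0,2.2],1],[[0,0,0],[0,0,2.2],1],[[0,0,0],[0,0,0],1],[[0,0,0],[0,0,0],1]]'; python3 tip.py
```

```text
time_s: 5.55
tcp_pos: [0.6618, 0.158, 0.0798]
eef_rot: [-180.0, -0.0, 175.0]
contact_force: [-0.3, 0.3, 0.0]
gripper_width: 0.0007
gripper_force: 0.0
[0.6618 0.158  0.0798] [-180.   -0.  175.] [-0.3  0.3  0. ]
n 1229 zmin -0.00339036298725659 -0.001121087848685227 low part [ 0.648  0.112 -0.003] [0.705 0.117 0.001] [ 0.677  0.115 -0.001]
```

```bash
python3 -m crank '[[[0,0,0],[0.6,0,0],1],[[0,0,0],[0.6,0,0],1],[[0,0,0],[0.4,0,0],1],[[0,0,0],[0.4,0,0],1],[[0,0,0],[0.4,0,0],1],[[0,0,0],[0.3,0,0],1],[[0,0,0],[0.3,0,0],1],[[0,0,0],[0.3,0,0],1]]'
cat > cs.py <<'E'
from h import *
for n in("top","scene"):
    c,W=cap(n); o=np.array([.5253,.1258,0]);a=np.deg2rad(-5.1);R=np.array([[np.cos(a),-np.sin(a),0],[np.sin(a),np.cos(a),0],[0,0,1]]); B=(W-o)@R
    c=c.astype(int); m=(c[...,2]>1.4*c[...,0])&(c[...,2]>70)|(c.min(-1)>125)
    m&=(abs(B[...,0])<.122)&(B[...,1]>.004)&(B[...,1]<.084)&(B[...,2]<.125)&(B[...,2]>.012)
    p=B[m]; 
    if len(p): print(n,len(p),np.percentile(p,2,0).round(3),np.percentile(p,98,0).round(3),"topx",p[p[:,2]>p[:,2].max()-.006].mean(0).round(3))
E
python3 cs.py
```

```text
time_s: 6.4
tcp_pos: [0.629, 0.161, 0.0795]
eef_rot: [-180.0, -0.0, 174.9]
contact_force: [0.4, -0.2, 0.4]
gripper_width: 0.0008
gripper_force: 0.0
top 146 [-0.104  0.026  0.044] [0.07  0.065 0.115] topx [0.064 0.047 0.112]
scene 161 [-0.102  0.032  0.044] [0.087 0.069 0.082] topx [0.108 0.059 0.101]
```

```bash
python3 -m crank '[[[0,0,0],[0.3,0,0],1],[[0,0,0],[0.3,0,0],1],[[0,0,0],[0.3,0,0],1],[[0,0,0],[0.3,0,0],1],[[0,0,0],[0,0,0],1],[[0,0,0],[0,0,0],1],[[0,0,0],[0,0,0],1]]'; python3 cs.py
```

```text
time_s: 7.2
tcp_pos: [0.6173, 0.162, 0.0796]
eef_rot: [180.0, 0.0, 174.9]
contact_force: [-0.2, 0.2, 0.5]
gripper_width: 0.0004
gripper_force: 0.0
top 395 [-0.101  0.024  0.03 ] [0.058 0.068 0.05 ] topx [-0.088  0.047  0.049]
scene 394 [-0.101  0.027  0.015] [0.078 0.061 0.048] topx [0.096 0.059 0.102]
```

```bash
python3 -m crank '[[[0,0,0],[-0.5,0,-4],1],[[0,0,0],[0,0,-5],1],[[0,0,0],[0,0,-5],1],[[0,0,0],[0,0,-5],1],[[0,0,0],[0,0,-5],1],[[0,0,0],[0,0,-3],1],[[0,0,0],[1.8,-4,0],1],[[0,0,0],[1.8,-4,0],1]]'; python3 -m crank '[[[0,0,0],[1.8,-4,0],1],[[0,0,0],[1.8,-4,0],1],[[0,0,0],[1.8,-4,0],1],[[0,0,0],[0,0,0],1],[[0,0,0],[0,0,0],1]]'
python3 - <<'E'
from h import *
c,W=cap("scene"); save(cv2.resize(c[95:285,280:450],None,fx=3,fy=3),"pics/fall.png")
E
python3 cs.py
```

```text
time_s: 8.1
tcp_pos: [0.5793, 0.085, 0.35]
eef_rot: [180.0, 0.0, 175.0]
contact_force: [0.2, 0.2, -0.0]
gripper_width: 0.0005
gripper_force: 0.0
time_s: 8.6
tcp_pos: [0.5146, -0.0306, 0.3502]
eef_rot: [180.0, 0.1, 174.8]
contact_force: [0.4, 0.7, -0.4]
gripper_width: 0.0002
gripper_force: 0.0
scene 755 [-0.099  0.019  0.018] [0.078 0.061 0.047] topx [0.052 0.081 0.06 ]
```

View pics/fall.png

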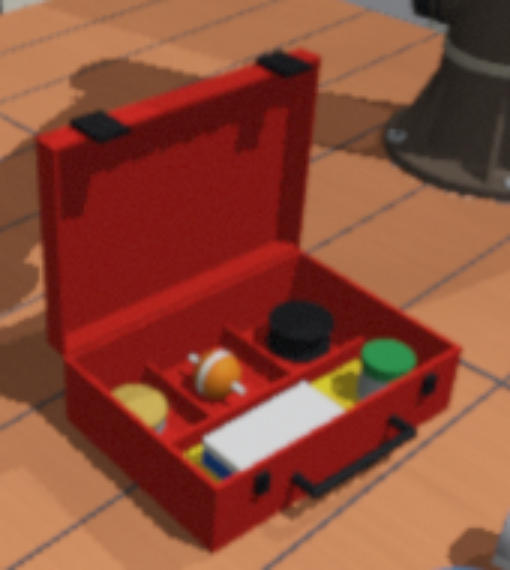

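The case lies flat, white side up at about (275,425), with a yellow gap to the tub at (388,365). Everything else is in place. The tool is behind the lid, so I'll lower it and push.

```bash
python3 -m crank '[[[0,0,0],[0,0,4],1],[[0,0,0],[0,0,4],1],[[0,0,0],[0,0,4],1],[[0,0,0],[0,0,4],1],[[0,0,0],[0,0,0],1],[[0,0,0],[0,0,0],1]]'; python3 -m crank '[[[0,0,0],[0,0.8,0],1],[[0,0,0],[0,0.8,0],1],[[0,0,0],[0,0.6,0],1],[[0,0,0],[0,0.6,0],1],[[0,0,0],[0,0.6,0],1],[[0,0,0],[0,0.6,0],1],[[0,0,0],[0,0.6,0.0],1],[[0,0,0],[0,0.6,0.0],1]]'
cat > lid.py <<'E'
from h import *
for n in("top","scene"):
    c,W=cap(n); o=np.array([.5253,.1258,0]);a=np.deg2rad(-5.1);R=np.array([[np.cos(a),-np.sin(a),0],[np.sin(a),np.cos(a),0],[0,0,1]]); B=(W-o)@R
    c=c.astype(int); m=(c[...,0]>2.5*c[...,1])&(c[...,1]<60)&(c[...,0]>60)&(abs(B[...,0])<.13)&(abs(B[...,1])<.25)&(B[...,2]>.07)
    p=B[m]; print(n,len(p)); 
    if len(p)>20: print("ymin/max",np.percentile(p[:,1],[1,99]).round(3),"zmax",np.percentile(p[:,2],99).round(3),"y at top",np.median(p[p[:,2]>np.percentile(p[:,2],95)],0).round(3))
s=r.get_state();t=(s["tcp_pos"]-o)@R;print("tcp box",t.round(3),s["contact_force"].round(1))
E
python3 lid.py
```

```text
time_s: 9.35
tcp_pos: [0.5155, -0.0293, 0.19]
eef_rot: [-179.9, -0.1, 175.0]
contact_force: [1.3, 0.5, 1.1]
gripper_width: 0.0003
gripper_force: 0.0
time_s: 10.15
tcp_pos: [0.5196, 0.0225, 0.1895]
eef_rot: [-180.0, -0.0, 174.9]
contact_force: [-0.1, -0.4, 0.3]
gripper_width: 0.0007
gripper_force: 0.2
top 100
ymin/max [-0.107 -0.059] zmax 0.585 y at top [-0.07  -0.065  0.585]
scene 4735
ymin/max [-0.107 -0.062] zmax 0.237 y at top [ 0.038 -0.073  0.236]
tcp box [ 0.003 -0.103  0.189] [ 0.4 -0.4  0.6]
```

```bash
python3 -m crank '[[[0,0,0],[0,0.7,0.1],1],[[0,0,0],[0,0.7,0.1],1],[[0,0,0],[0,0.7,0.1],1],[[0,0,0],[0,0.7,0.1],1],[[0,0,0],[0,0.7,0.1],1],[[0,0,0],[0,0.7,0.1],1],[[0,0,0],[0,0.7,0.1],1],[[0,0,0],[0,0.7,0.1],1]]'; python3 lid.py
```

```text
time_s: 11.05
tcp_pos: [0.5245, 0.0785, 0.1815]
eef_rot: [180.0, -0.0, 174.9]
contact_force: [0.1, 1.3, 1.1]
gripper_width: 0.0003
gripper_force: 0.0
top 1735
ymin/max [-0.104 -0.   ] zmax 0.223 y at top [-0.084 -0.014  0.222]
scene 2559
ymin/max [-0.103  0.004] zmax 0.219 y at top [ 0.014 -0.012  0.218]
tcp box [ 0.003 -0.047  0.181] [-0.7 -0.   1. ]
```

```bash
python3 -m crank '[[[0,0,0],[0,0.7,0.2],1],[[0,0,0],[0,0.7,0.2],1],[[0,0,0],[0,0.7,0.2],1],[[0,0,0],[0,0.7,0.2],1],[[0,0,0],[0,0.5,0.2],1],[[0,0,0],[0,0,0],1],[[0,0,0],[0,0,0],1],[[0,0,0],[0,0,0],1]]'; python3 lid.py
```

```text
time_s: 11.95
tcp_pos: [0.5274, 0.1106, 0.1716]
eef_rot: [-180.0, 0.0, 174.9]
contact_force: [0.4, 0.4, 0.1]
gripper_width: 0.0005
gripper_force: 0.0
top 2523
ymin/max [-0.089  0.078] zmax 0.114 y at top [-0.093  0.069  0.112]
scene 5827
ymin/max [-0.087  0.085] zmax 0.089 y at top [0.02  0.073 0.088]
tcp box [ 0.003 -0.015  0.172] [-0.8 -0.9  0.3]
```

```bash
python3 -m crank '[[[0,0,0],[0,3.5,0],1],[[0,0,0],[0,3.5,0],1],[[0,0,0],[0,0,4],1],[[0,0,0],[0,0,3],1],[[0,0,0],[0,0,1.5],1],[[0,0,0],[0,0,0.5],1],[[0,0,0],[0,0,0.3],1],[[0,0,0],[0,0,0],1]]'; python3 lid.py
```

```text
time_s: 12.85
tcp_pos: [0.534, 0.1806, 0.0792]
eef_rot: [180.0, 0.0, 174.9]
contact_force: [-0.0, -0.7, 0.4]
gripper_width: 0.0005
gripper_force: 0.0
top 3894
ymin/max [-0.085  0.084] zmax 0.09 y at top [-0.024 -0.01   0.089]
scene 4084
ymin/max [-0.086  0.086] zmax 0.085 y at top [0.052 0.026 0.084]
tcp box [0.004 0.055 0.08 ] [-0.  -0.2  0.8]
```

Shut at about 84 mm, as it should be. I'll press gently to confirm.

```bash
python3 -m crank '[[[0,0,0],[0,0,0.3],1],[[0,0,0],[0,0,0.3],1],[[0,0,0],[0,0,0.2],1],[[0,0,0],[0,0,0.2],1],[[0,0,0],[0,0,0.1],1],[[0,0,0],[0,0,0],1]]'
```

```text
time_s: 13.55
tcp_pos: [0.5338, 0.1805, 0.0709]
eef_rot: [180.0, 0.1, 175.0]
contact_force: [-12.6, -1.9, 31.0]
gripper_width: 0.0003
gripper_force: 15.2
```

```bash
python3 -m crank '[[[0,0,0],[0,0,-2],1],[[0,0,0],[0,0,-4],1],[[0,0,0],[0,0,-5],1],[[0,0,0],[0,0,-5],1],[[0,0,0],[0,0,-5],1],[[0,0,0],[-4,0,0],1],[[0,0,0],[-4,0,0],1],[[0,0,0],[0,0,0],1]]'; python3 lid.py
python3 - <<'E'
from h import *
c,W=cap("scene"); save(c,"pics/end.png")
E
```

```text
time_s: 14.35
tcp_pos: [0.6162, 0.173, 0.2759]
eef_rot: [-179.9, -0.1, 174.9]
contact_force: [0.4, -0.5, -1.0]
gripper_width: 0.0004
gripper_force: 0.0
top 3605
ymin/max [-0.086  0.081] zmax 0.09 y at top [ 0.036 -0.016  0.089]
scene 5812
ymin/max [-0.086  0.086] zmax 0.085 y at top [0.021 0.02  0.084]
tcp box [0.084 0.055 0.276] [-0.5  0.7 -0.9]
```

View pics/end.png

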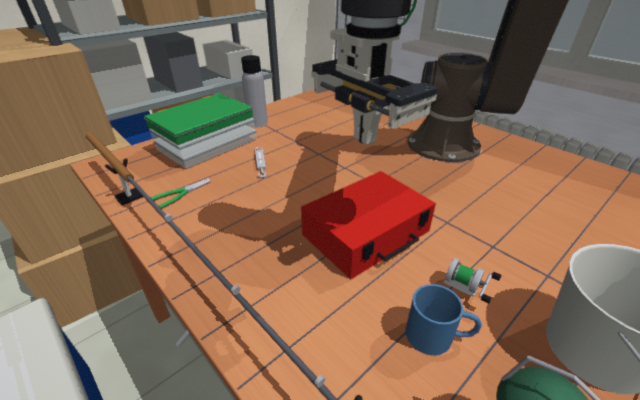

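The lid is fully shut at (368,222), the other objects are unmoved and the arm is clear.

```bash
python3 -c "
from plant import r
print(r.close_job())"
```

```text
the job is handed in; nothing more can be done
None
```

The job is handed in: the lure case was toppled flat on the yellow lining, clear of the tub, then the lid was pushed over and pressed fully shut, with nothing else seen to move (about 14.5 s of the 48 s).

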